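# Back up a ratcheted vial carousel to its empty pocket

## Task

The hand-cranked vial carousel has been indexed too far. Throw its holding pawl back off the teeth before turning anything, crank the carousel backwards (clockwise seen from above) until the one empty pocket stands squarely at the fixed pointer, then lay the pawl down again so that it sits fully in the gap between the teeth and locks the carousel. Leave the other things on the bench where they are.

Things in the scene. Friction and masses are not known exactly. Their poses are not given: they have to be found in the camera images.
- indexer: grey base plate 270 x 290 mm, 12 mm thick, fixed on the bench, carrying carousel, pawl and pointer. Origin on the bench under the carousel's axis, z up, x from that axis to the pointer; positions below are in this frame, mm. The carousel is an aluminium disc of 104 mm radius, top at z = 42, with 12 saw teeth 10 mm high on its rim, one per pocket (12 pockets 30 degrees apart).
- carousel (a joint): turn of the carousel, rad. 0: empty pocket exactly at the pointer; positive: counter-clockwise from above (forward, the pawl clicks over). Stops at -0.5 and 2.4. Stays where left (friction 0.08 N m). A lowered pawl drops into its gap from -0.025 (farther back it lands on a tooth's top) to 0.05 (above, it lies on the gently rising back of the next tooth); in the gap it blocks backward turning.
- pawl (a joint): angle of the pawl about its level pivot (parallel to y, at x = -60, z = 72), rad. 0: fully down in a gap of the teeth; up to 0.17 where it lies on a tooth. Grows as the nose is lifted and swung over towards -x; balanced upright at about 1.8: let go before that it falls back on the teeth, after it to the stop at 2.6, where it stays by its weight (80 g).
- pawl_pin (a point): mid-point of the free part of the pawl's lifting pin, a round steel bar 10 mm thick, parallel to y, free 20 mm to either side. Pawl down: at (0, -134, 62). At pawl angle p: x = -60 + 61 cos(p - 0.165), y = -134, z = 72 + 61 sin(p - 0.165). Nearby: disc rim ends at y = -104, the pawl's post (x = -72 to -48, 82 high) at y = -109; base plate 12 high below.
- crank_knob (a point): centre of the upright black crank knob, 20 mm thick and 45 mm high (z = 95 to 140), standing on the crank bar (top z = 95) 50 mm from the carousel's axis, on the side away from the empty pocket; turns with the carousel. At carousel angle 0 it is at (-50, 0, 118). It does not spin by itself.
- empty_pocket (a point): centre of the mouth of the one empty pocket (a dark round hole 16 mm wide), 62 mm from the carousel's axis, z = 44. The eleven others hold amber vials with white caps, 15 mm wide, tops at z = 65.
- pointer (a point): the spot over the pocket circle that the pointer marks, at (62, 0, 60). The pointer is a dark blade pointing at the axis, its tip at x = 95, on a short aluminium post outside the rim at x = 125, 60 high.
- beaker: bystander: glass beaker, 64 mm wide, 85 mm high, origin under its centre
- vial_rack: bystander: white block 120 x 70 mm with spare vials, 55 mm high, origin under its centre
- wash_bottle: bystander: white bottle 60 mm wide, 150 mm high, origin under its centre
- screwdriver: bystander: black-handled screwdriver 170 mm long lying on the bench, about 30 mm high
- cap_jar: bystander: small glass jar with metal cap, 48 mm wide, 45 mm high, origin under its centre

How it is judged:
By the outcome, as a careful person would: the job done as asked, in the order asked, and still so for the second after the job is handed in, with the robot touching nothing.
It also fails if it takes over 59 s, if anything falls off the work surface, if the arm or the gripper's body presses on something with over 40 N, if the wrist force passes 120 N, or if a joint passes its speed limit or range.

## Robot

A 7-joint arm with a two-finger parallel gripper is mounted at the origin on the work surface. World frame = base frame: x ahead of the robot, y to its left, z up, the work surface at z = 0. Lengths are in mm, angles in rad, forces in N, time in s.
With the tool pointing down it reaches from about 400 to 875 mm from the base axis. Payload 4.4 kg.
Tool frame: the origin (TCP) lies midway between the tips of the shut fingers; the grasp point (between the pads) lies 19 mm behind it; z points along the fingers, y is the line along which they close (so a half turn about z gives the same grasp; the last joint's range is limited). The gripper opens to 85 mm and grips with 20 to 120 N. Pads are 22 mm wide; open, the fingers measure 114 mm over their backs; the gripper's body (76 mm by 85 mm) begins 54 mm behind the grasp point. The pads swing forward as they close: fully open they stand 13 mm farther back than shut.
Start: joints at [-1.224, 0.628, 0.038, 1.517, -0.027, 0.996, -0.02], TCP at [260.743, 595.425, 231.313] pointing down, gripper open.
Joint ranges: [-3.06, 3.06], [-0.37, 2.12], [-1.25, 1.32], [0.18, 2.47], [-1.1, 4.24], [0.23, 1.98], [-2.94, 2.94]. Speed limits (rad/s): [2.57, 2.57, 3.14, 3.14, 3.14, 3.14, 3.14].

## Interface

Orientations are given as [roll, pitch, yaw] about the fixed x, y, z axes, in that order (R = Rz(yaw) Ry(pitch) Rx(roll)).
In Python, from cell import ctrl gives the robot as it stands. The module is installed in compiled form; this text tells all that it offers.
- The arm moves only by the tool step_arm, never from a script. Its argument "commands" is one flat list of numbers, 7 for each row, row after row: the shift along the tool's x, y, z in cm, then the turn, a rotation vector about the tool's x, y, z in rad, then the opening, from 0 (shut) to 1 (fully open). A call has 1 to 10 rows; each row is the pose to reach, as a shift and turn from the pose commanded when the call began, along the tool's axes at that moment; what a row does not reach only later rows make up. A row lasts 1/10 s, in which the tool goes at most 50 mm and 8.59 degrees, less where a joint would pass 70% of its speed; a pose out of reach is approached as far as the arm can. A call with a gripper value outside its range is refused whole. The fingers move at their own pace and stop on an object; the grip force is fixed at half the most. Time passes only in rows, so rows that repeat a pose let the fingers close. It gives the time, the measured TCP pose, the force, the opening and the grip force at its end, in the units of the state.
- ctrl.read_state(): the state, without advancing time (a new reading comes with each control period).
- ctrl.get_image(name): name is "scene" or "top"; returns a dict with "image" (384x512x3 uint8, red, green, blue), "range_z" (384x512 float32, mm along the optical axis (not along the pixel's ray), 0 where there is no reading), "vfov" (degrees; the focal length in pixels is half the picture's height over the tangent of half this angle, whatever the lens; pixels are square), "cx", "cy" (the principal point, pixels), "D" ([k1, k2, p1, p2, k3] as OpenCV has them; the pictures are not rectified), "world_to_cam" (4x4, takes a point from world to camera coordinates). Camera axes: x right, y down, z forward; pixel columns grow to the right and rows downward; lengths in mm; the calibration is good to about 2 mm. A picture is of the moment at which its call begins.
- ctrl.finish_job(): hands the job in; it is judged then, once.
The state is a dict: "clock": time; "qpos": joint angles; "qd": joint speeds; "tau": joint torques, N m; "eef_pos": TCP position; "tool_rot": TCP orientation; "force": force on the tool from outside, world axes, zero at the start; "torque": the same for the moment, N m; "width": finger opening in mm; "gripper_force": force on a finger pad.
Only numpy, scipy, OpenCV 4.12 (cv2) and the standard library are available. Lean on these libraries where they do the work, as an engineer would, in place of code of your own. Each camera call takes 0.05 s, during which the arm holds its last target. There are 200 camera calls.

## Working session

There is one attempt and no reset: what is moved stays moved. The work goes in short steps, Python scripts to look and compute and a tool call to move; the robot and the scene stay as the last step left them, time stands still between calls to the robot, and variables do not carry over. Pictures are saved under pics/ and viewed, at most 10 in all, crops included, and the job is handed in when it is done.

Besides the shell and the picture viewer there is one more tool, called after "Call:" as name(argument=value, ...) on one line, values as JSON. step_arm: Moves the arm, as the interface text tells. Its arguments: {"type":"object","properties":{"commands":{"type":"array"}},"required":["commands"]}

```bash
mkdir -p pics; cat > h.py <<'E'
import numpy as np,cv2,pickle
from cell import ctrl
def grab(n,f):
    d=ctrl.get_image(n); pickle.dump(d,open(f'pics/{f}.pkl','wb')); cv2.imwrite(f'pics/{f}.png',d['image'][...,::-1]); return d
def K(d):
    f=d['image'].shape[0]/2/np.tan(np.radians(d['vfov'])/2)
    return np.array([[f,0,d['cx']],[0,f,d['cy']],[0,0,1.]])
def ray(d,uv):
    p=cv2.undistortPoints(np.array(uv,float).reshape(-1,1,2),K(d),np.array(d['D'],float)).reshape(-1,2)
    return np.c_[p,np.ones(len(p))]
def at_z(d,uv,z):
    T=np.array(d['world_to_cam']);R=T[:3,:3];c=-R.T@T[:3,3]
    r=ray(d,uv)@R
    return c+r*((z-c[2])/r[:,2])[:,None]
def depth(d,uv):
    T=np.array(d['world_to_cam']);R=T[:3,:3]
    z=np.array([d['range_z'][int(round(v)),int(round(u))] for u,v in uv])
    return (ray(d,uv)*z[:,None]-T[:3,3])@R
def proj(d,P):
    T=np.array(d['world_to_cam'])
    return cv2.projectPoints(np.array(P,float).reshape(-1,1,3),cv2.Rodrigues(T[:3,:3])[0],T[:3,3],K(d),np.array(d['D'],float))[0].reshape(-1,2)
E
python3 - <<'E'
from h import *
a=grab('top','t0');b=grab('scene','s0')
im=np.hstack([a['image'],b['image']])[...,::-1]
cv2.imwrite('pics/t0b.png',cv2.resize(a['image'][...,::-1],(800,600),interpolation=cv2.INTER_CUBIC))
for d in(a,b):print(np.round(d['world_to_cam'],2).tolist(),d['vfov'],d['D'])
s=ctrl.read_state();print(s)
E
```

```text
[[0.0, -1.0, -0.01, 34.77], [-0.99, -0.0, -0.13, 634.78], [0.13, 0.02, -0.99, 789.61], [0.0, 0.0, 0.0, 1.0]] 55.4179053209234 [0.04149477 0.         0.         0.         0.        ]
[[0.67, 0.74, -0.02, -442.8], [0.59, -0.55, -0.59, -280.27], [-0.45, 0.39, -0.8, 1330.72], [0.0, 0.0, 0.0, 1.0]] 49.53719519858202 [-0.14966737  0.          0.          0.          0.        ]
{'clock': 0.1, 'qpos': array([-1.2237904 ,  0.62925662,  0.03843911,  1.51826242, -0.02698227,
        0.99633091, -0.02001012]), 'qd': array([ 2.10282723e-04, -8.47007610e-04, -3.19589190e-04, -1.44352041e-03,
       -4.96676173e-04, -1.79092994e-04,  5.35912498e-05]), 'tau': array([ 2.77928651e-03, -5.64538157e+01,  1.23029765e+00, -1.93974227e+01,
        1.12881640e-02,  5.44244918e-03,  5.56645503e-06]), 'eef_pos': array([260.5135261 , 594.89000064, 230.48081375]), 'tool_rot': array([-3.13985343e+00,  2.94696477e-05,  2.72879098e+00]), 'force': array([-0.28635994,  0.17175419,  0.11092633]), 'torque': array([-0.00029893,  0.0078408 ,  0.0258205 ]), 'gripper_force': 0.0, 'width': 85.15549105748123}
```

View pics/t0b.png

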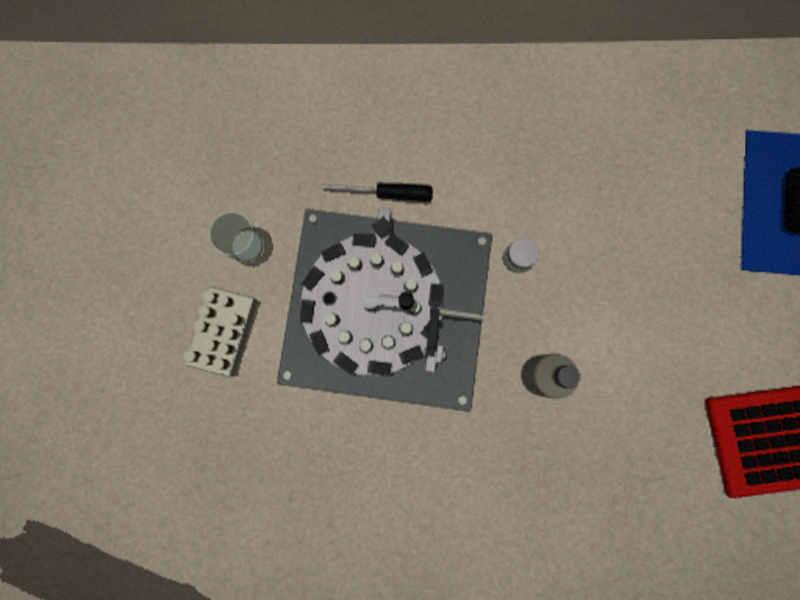

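View pics/s0.png

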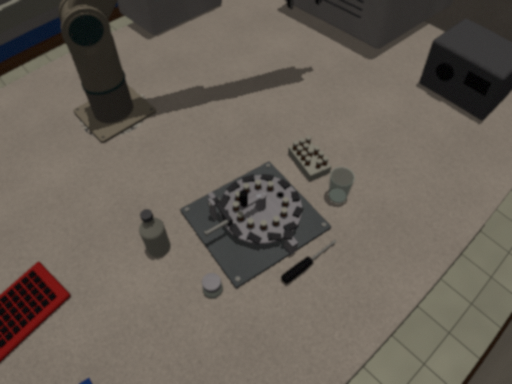

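The top view (800x600 scale) shows the carousel centred at about (372,303), with the pointer at (384,225). The empty pocket is at (329,297), the knob at (406,299) and the pawl pin around (460,315). The screwdriver and jar lie outside the base plate.

```bash
python3 - <<'E'
from h import *
d=pickle.load(open('pics/t0.pkl','rb'))
c=d['image'][125:270,170:320,::-1]
cv2.imwrite('pics/c0.png',cv2.convertScaleAbs(cv2.resize(c,None,fx=4,fy=4,interpolation=cv2.INTER_CUBIC),alpha=1.4))
k=.64
pts=[(313*k,218*k),(482*k,241*k),(287*k,375*k),(462*k,400*k)]
print(at_z(d,pts,12).round(1).tolist(), depth(d,pts).round(1).tolist())
E
```

```text
[[757.8, 165.8, 12.0], [722.1, -92.4, 12.0], [519.2, 198.8, 12.0], [484.1, -59.5, 12.0]] [[756.9, 165.3, 15.3], [721.5, -92.0, 14.8], [519.2, 198.3, 14.3], [484.0, -59.5, 11.8]]
```

View pics/c0.png

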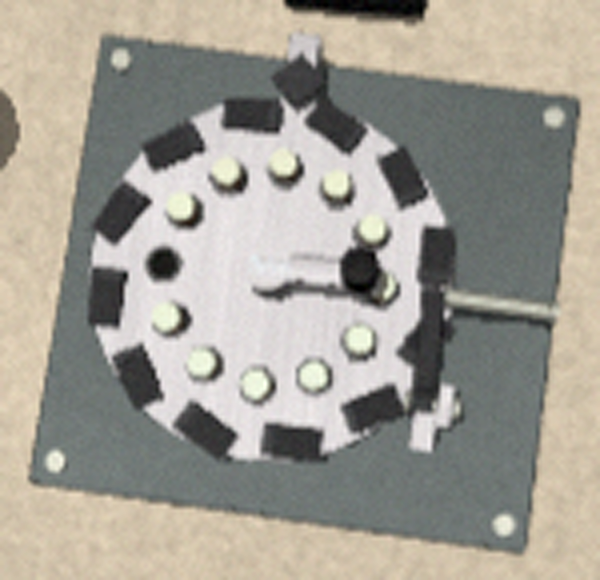

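The crop shows the hole at (163,264), eleven caps, the pin from (447,300) to (555,312) and the pointer tip near (318,100). Next I fit the frame.

```bash
cat >> h.py <<'E'
from scipy.optimize import least_squares
def fit(d,caps,hole,order0,yaw):
    # caps listed CCW starting one pocket after the hole
    def res(p):
        a=p[2]+yaw+np.arange(12)*np.pi/6
        P=np.c_[p[0]+62*np.cos(a),p[1]+62*np.sin(a),np.r_[42,np.full(11,65)]]
        return (proj(d,P)-np.vstack([hole,caps])).ravel()
    r=least_squares(res,order0); return r.x,np.sqrt(np.mean(r.fun**2))
E
python3 - <<'E'
from h import *
d=pickle.load(open('pics/t0.pkl','rb'))
f=lambda L:np.array(L,float)/4-.375+[170,125]
caps=f([(169,317),(203,362),(257,384),(314,376),(359,340),(385,288),(372,230),(337,184),(285,165),(227,172),(182,208)])
x,e=fit(d,caps,f([(163,264)]),[620,60,1.5],-.1374);print(x,e)
o=x[:2];y=-.1374;R=np.array([[np.cos(y),-np.sin(y)],[np.sin(y),np.cos(y)]])
W=lambda p:np.r_[o+R@p[:2],p[2]]
# tests: knob top, pin end, pointer
th=x[2];print('knob',W([-50*np.cos(th),-50*np.sin(th),118]))
q=at_z(d,f([(360,268)]),140)[0];print('knob pix frame',R.T@(q[:2]-o))
for uv,z in[((555,312),62),((447,300),62),((318,100),60),((303,45),60)]:
    q=at_z(d,f([uv]),z)[0];print(uv,(R.T@(q[:2]-o)).round(1))
print('pin',W([0,-134,62]))
q=depth(d,f([(555,312),(500,305),(470,303),(360,268)]));print(q.round(1), ((q[:,:2]-o)@R).round(1))
for uv in[(121,59),(554,118),(55,461),(504,525)]:
    q=at_z(d,f([uv]),13)[0];print((R.T@(q[:2]-o)).round(1))
E
```

```text
[622.89071086  72.73468701   1.59258086] 0.31880219347746647
knob [617.12280747  23.06848834 118.        ]
knob pix frame [  0.61169537 -49.55444572]
(555, 312) [   0.9 -157.8]
(447, 300) [ -0.8 -98.3]
(318, 100) [101.4 -11.6]
(303, 45) [131.7   1.3]
pin [604.53698757 -60.00242476  62.        ]
[[601.5 -82.7  69.5]
 [605.5 -53.2  66.5]
 [606.6 -36.9  65.7]
 [616.6  23.6 141. ]] [[ 1.000e-01 -1.569e+02]
 [ 0.000e+00 -1.271e+02]
 [-1.100e+00 -1.108e+02]
 [ 5.000e-01 -4.960e+01]]
[120.9 111.6]
[ 120.8 -149. ]
[-119.7  111.2]
[-119.1 -149.8]
```

```bash
cat >> h.py <<'E'
import json,sys
O=np.array([622.9,72.7]);Y=-.1374
def toW(p):
    c,s=np.cos(Y),np.sin(Y);return np.array([O[0]+c*p[0]-s*p[1],O[1]+s*p[0]+c*p[1],p[2]])
def toF(p):
    c,s=np.cos(Y),np.sin(Y);x,y=p[0]-O[0],p[1]-O[1];return np.array([c*x+s*y,-s*x+c*y,p[2]])
def rows(c0,W):
    # c0,W: (frame x,y,z of TCP, psi, opening); world yaw = Y+pi/2+psi. Rows rounded
    p0=toW(c0[:3]);yaw=Y+np.pi/2+c0[3];X=np.array([np.cos(yaw),np.sin(yaw),0]);V=np.array([np.sin(yaw),-np.cos(yaw),0])
    out=[]
    for w in W:
        dlt=(toW(w[:3])-p0)/10
        out.append([round(dlt@X,2),round(dlt@V,2),round(-dlt[2],2),0,0,round(-(w[3]-c0[3]),3),w[4]])
    print(json.dumps(out).replace('], [',', \n'))
def lin(a,b,n,op): return [list(np.array(a)+(np.array(b)-np.array(a))*k/n)+[op] for k in range(1,n+1)]
E
python3 - <<'E'
from h import *
s=toF([260.743,595.425,231.313]);psi=2.72879-(Y+np.pi/2);print(s,psi)
a=list(s)+[psi];m=[-60,150,200,.5];b=[0,-134,130,0]
c=lin(a,b,18,.5)
rows(a,c[:10]);print(c[9]);rows(c[9][:4],c[10:]+[b+[.5]]*2)
E
```

```text
[-430.34047909  468.19460733  231.313     ] 1.2953936732051035
[[-3.21, -2.57, 0.56, 0, 0, 0.072, 0.5, 
-6.42, -5.14, 1.13, 0, 0, 0.144, 0.5, 
-9.63, -7.71, 1.69, 0, 0, 0.216, 0.5, 
-12.84, -10.28, 2.25, 0, 0, 0.288, 0.5, 
-16.05, -12.85, 2.81, 0, 0, 0.36, 0.5, 
-19.26, -15.42, 3.38, 0, 0, 0.432, 0.5, 
-22.47, -17.99, 3.94, 0, 0, 0.504, 0.5, 
-25.68, -20.55, 4.5, 0, 0, 0.576, 0.5, 
-28.89, -23.12, 5.07, 0, 0, 0.648, 0.5, 
-32.1, -25.69, 5.63, 0, 0, 0.72, 0.5]]
[np.float64(-191.26243514898803), np.float64(133.64204770308027), np.float64(175.028), np.float64(0.5757305214244904), 0.5]
[[-4.11, 0.18, 0.56, 0, 0, 0.072, 0.5, 
-8.22, 0.37, 1.13, 0, 0, 0.144, 0.5, 
-12.32, 0.55, 1.69, 0, 0, 0.216, 0.5, 
-16.43, 0.74, 2.25, 0, 0, 0.288, 0.5, 
-20.54, 0.92, 2.81, 0, 0, 0.36, 0.5, 
-24.65, 1.1, 3.38, 0, 0, 0.432, 0.5, 
-28.76, 1.29, 3.94, 0, 0, 0.504, 0.5, 
-32.86, 1.47, 4.5, 0, 0, 0.576, 0.5, 
-32.86, 1.47, 4.5, 0, 0, 0.576, 0.5, 
-32.86, 1.47, 4.5, 0, 0, 0.576, 0.5]]
```

Call:
step_arm(commands=[-3.21,-2.57,0.3,0,0,0.072,0.5,-6.42,-5.14,0.6,0,0,0.144,0.5,-9.63,-7.71,0.9,0,0,0.216,0.5,-12.84,-10.28,1.2,0,0,0.288,0.5,-16.05,-12.85,1.5,0,0,0.36,0.5,-19.26,-15.42,1.8,0,0,0.432,0.5,-22.47,-17.99,2.1,0,0,0.504,0.5,-25.68,-20.55,2.4,0,0,0.576,0.5,-28.89,-23.12,2.7,0,0,0.648,0.5,-32.1,-25.69,3.0,0,0,0.72,0.5])

```text
clock: 1.1
eef_pos: [452.1, 229.8, 201.0]
tool_rot: [-3.141, -0.0, 2.006]
force: [0.1, 0.9, -0.5]
width: 43.0
gripper_force: 0.0
```

Call:
step_arm(commands=[-4.11,0.18,0,0,0,0.072,0.5,-8.22,0.37,0,0,0,0.144,0.5,-12.32,0.55,0,0,0,0.216,0.5,-16.43,0.74,0,0,0,0.288,0.5,-20.54,0.92,0,0,0,0.36,0.5,-24.65,1.1,0,0,0,0.432,0.5,-28.76,1.29,0,0,0,0.504,0.5,-32.86,1.47,0,0,0,0.576,0.5,-32.86,1.47,0,0,0,0.576,0.5,-32.86,1.47,0,0,0,0.576,0.5])

```text
clock: 2.1
eef_pos: [604.0, -61.1, 200.6]
tool_rot: [-3.14, 0.0, 1.431]
force: [-0.1, 0.3, -0.3]
width: 42.8
gripper_force: 0.0
```

```bash
python3 - <<'E'
from h import *
s=ctrl.read_state();print(toF(s['eef_pos']),s['tool_rot'],s['tool_rot'][2]-Y-np.pi/2,s['width'],s['force'],s['clock'],s['qpos'])
E
```

```text
[  -0.37066287 -135.11923071  200.64338279] [-3.14030767e+00  2.88026615e-04  1.43081735e+00] -0.0025789777305904593 42.783046777134906 [-0.09708042  0.29417075 -0.26450542] 2.1 [-0.17954281  0.62826375  0.38088406  1.68206491 -0.28517398  0.88777165
  0.17702901]
```

Call:
step_arm(commands=[0,0,4,0,0,0,0.5,0,0,8,0,0,0,0.5,0,0,12,0,0,0,0.5,0,0,14.5,0,0,0,0.5,0,0,15.8,0,0,0,0.5,0,0,15.8,0,0,0,0.5,0,0,15.8,0,0,0,0,0,0,15.8,0,0,0,0,0,0,15.8,0,0,0,0,0,0,15.8,0,0,0,0])

```text
clock: 3.1
eef_pos: [605.3, -59.9, 44.9]
tool_rot: [3.139, -0.001, 1.433]
force: [-0.2, 1.0, 7.0]
width: 8.3
gripper_force: 58.8
```

```bash
python3 - <<'E'
from h import *
s=ctrl.read_state();print(toF(s['eef_pos']),s['width'],s['force'],s['gripper_force'])
c0=[0,-134,43,0]
def P(p): return [-60+61*np.cos(p-.165),-134,72+61*np.sin(p-.165)-19,0,0]
ps=np.linspace(0,2.55,18)[1:]
rows(c0,[P(p) for p in ps[:10]]);print(ps[9]);rows(P(ps[9])[:4],[P(p) for p in ps[10:]]+[P(2.55)]*2)
E
```

```text
[   0.70741994 -133.78469912   44.91810271] 8.27864806987988 [-0.1533337   1.01624016  7.01032519] 58.75196099281311
[[-0.0, 0.1, -0.91, 0, 0, 0, 0, 
0.0, 0.04, -1.82, 0, 0, 0, 0, 
-0.0, -0.15, -2.72, 0, 0, 0, 0, 
0.0, -0.47, -3.57, 0, 0, 0, 0, 
-0.0, -0.91, -4.37, 0, 0, 0, 0, 
0.0, -1.47, -5.09, 0, 0, 0, 0, 
-0.0, -2.14, -5.72, 0, 0, 0, 0, 
-0.0, -2.89, -6.25, 0, 0, 0, 0, 
0.0, -3.7, -6.65, 0, 0, 0, 0, 
0.0, -4.57, -6.93, 0, 0, 0, 0]]
1.5
[[-0.0, -0.9, -0.15, 0, 0, 0, 0, 
-0.0, -1.82, -0.16, 0, 0, 0, 0, 
-0.0, -2.72, -0.03, 0, 0, 0, 0, 
-0.0, -3.6, 0.23, 0, 0, 0, 0, 
-0.0, -4.43, 0.62, 0, 0, 0, 0, 
-0.0, -5.19, 1.13, 0, 0, 0, 0, 
-0.0, -5.86, 1.74, 0, 0, 0, 0, 
-0.0, -5.86, 1.74, 0, 0, 0, 0, 
-0.0, -5.86, 1.74, 0, 0, 0, 0]]
```

Call:
step_arm(commands=[0,0.1,-0.9,0,0,0,0,0,0.05,-1.8,0,0,0,0,0,-0.15,-2.7,0,0,0,0,0,-0.45,-3.55,0,0,0,0,0,-0.9,-4.35,0,0,0,0,0,-0.9,-4.35,0,0,0,0])

```text
clock: 3.7
eef_pos: [597.5, -59.0, 89.3]
tool_rot: [3.136, -0.0, 1.433]
force: [5.6, 0.1, 4.6]
width: 7.9
gripper_force: 59.1
```

```bash
python3 - <<'E'
from h import *
s=ctrl.read_state();print(toF(s['eef_pos']),s['width'],s['force'],s['gripper_force'])
d=grab('top','t1');g=grab('scene','s1')
a=cv2.resize(d['image'][125:270,170:320,::-1],None,fx=2.6,fy=2.6,interpolation=cv2.INTER_CUBIC)
b=cv2.resize(g['image'][140:285,175:325,::-1],None,fx=2.6,fy=2.6,interpolation=cv2.INTER_CUBIC)
cv2.imwrite('pics/m1.png',cv2.convertScaleAbs(np.hstack([a,b]),alpha=1.4))
E
```

```text
[  -7.07495827 -133.97725398   89.26360728] 7.858243582222184 [5.58405434 0.13447874 4.63977228] 59.058900475502014
```

View pics/m1.png

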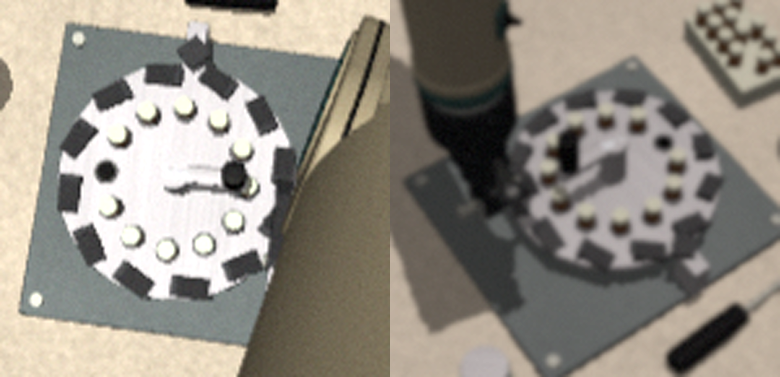

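```bash
python3 - <<'E'
from h import *
d=pickle.load(open('pics/s1.pkl','rb'))
q=proj(d,[toW(p) for p in[(-9,-156,105),(0,-156,62),(-9,-134,105),(0,-134,62)]]);print((q-[175,140])*2.6+[390,0])
E
```

```text
[[462.0059972  205.69397623]
 [472.20168163 238.57774613]
 [483.38267805 193.83983144]
 [492.84811821 226.8814348 ]]
```

Call:
step_arm(commands=[0,-0.55,-0.75,0,0,0,0,0,-1.25,-1.35,0,0,0,0,0,-2.0,-1.9,0,0,0,0,0,-2.8,-2.3,0,0,0,0,0,-3.65,-2.6,0,0,0,0,0,-4.55,-2.75,0,0,0,0,0,-5.5,-2.75,0,0,0,0,0,-6.4,-2.6,0,0,0,0,0,-7.25,-2.35,0,0,0,0,0,-8.1,-1.95,0,0,0,0])

```text
clock: 4.8
eef_pos: [513.2, -47.6, 107.9]
tool_rot: [-3.139, -0.001, 1.432]
force: [-2.1, 0.9, 8.0]
width: 7.6
gripper_force: 65.0
```

Call:
step_arm(commands=[0,-0.75,0.5,0,0,0,0,0,-1.4,1.1,0,0,0,0,0,-1.4,1.1,0,0,0,0,0,-1.4,1.1,0,0,0,0.4,0,-1.4,1.1,0,0,0,0.4,0,-1.4,1.1,0,0,0,0.4,0,-1.4,1.1,0,0,0,0.4])

```text
clock: 5.5
eef_pos: [501.2, -45.7, 95.2]
tool_rot: [-3.141, 0.0, 1.433]
force: [0.9, 0.2, 0.1]
width: 34.2
gripper_force: 0.0
```

```bash
python3 - <<'E'
from h import *
s=ctrl.read_state();print(toF(s['eef_pos']),s['width'],s['force'],s['gripper_force'])
c0=[-104.4,-134,95,0]
x,e=1.593,0
k=[-50*np.cos(x),-50*np.sin(x)]
b=[k[0],k[1],195,x-np.pi/2]
print(b)
rows(c0,[[-104.4,-134,145,0,.45],[-104.4,-134,190,0,.45]]+lin([-104.4,-134,195,0],b,5,.45)+[b+[.45]])
E
```

```text
[-104.28646444 -133.9651883    95.17535605] 34.158869046443094 [0.9074431  0.23913858 0.07567561] 0.0
[np.float64(1.110092441838696), np.float64(-49.98767542875516), 195, 0.022203673205103414]
[[0.0, 0.0, -5.0, 0, 0, 0, 0.45, 
0.0, 0.0, -9.5, 0, 0, 0, 0.45, 
1.68, 2.11, -10.0, 0, 0, -0.004, 0.45, 
3.36, 4.22, -10.0, 0, 0, -0.009, 0.45, 
5.04, 6.33, -10.0, 0, 0, -0.013, 0.45, 
6.72, 8.44, -10.0, 0, 0, -0.018, 0.45, 
8.4, 10.55, -10.0, 0, 0, -0.022, 0.45, 
8.4, 10.55, -10.0, 0, 0, -0.022, 0.45]]
```

Call:
step_arm(commands=[0,0,-5,0,0,0,0.45,0,0,-9.5,0,0,0,0.45,1.7,2.1,-10,0,0,0,0.45,3.4,4.2,-10,0,0,-0.01,0.45,5.0,6.3,-10,0,0,-0.01,0.45,6.7,8.4,-10,0,0,-0.02,0.45,8.4,10.55,-10,0,0,-0.022,0.45,8.4,10.55,-10,0,0,-0.022,0.45])

```text
clock: 6.3
eef_pos: [620.1, 26.2, 194.8]
tool_rot: [3.14, -0.002, 1.459]
force: [-0.1, 0.1, -0.2]
width: 38.6
gripper_force: 0.0
```

```bash
python3 - <<'E'
from h import *
s=ctrl.read_state();print(toF(s['eef_pos']),s['tool_rot'][2]-Y-np.pi/2,s['width'],s['force'])
d=grab('top','t2');g=grab('scene','s2')
a=cv2.resize(d['image'][125:270,170:320,::-1],None,fx=2.6,fy=2.6,interpolation=cv2.INTER_CUBIC)
b=cv2.resize(g['image'][140:285,175:325,::-1],None,fx=2.6,fy=2.6,interpolation=cv2.INTER_CUBIC)
cv2.imwrite('pics/m2.png',cv2.convertScaleAbs(np.hstack([a,b]),alpha=1.4))
q=proj(g,[toW(p) for p in[(-106,-156,112),(-106,-134,112)]]);print((q-[175,140])*2.6+[390,0])
E
```

```text
[  3.61831368 -46.44196588 194.80578376] 0.025626441997224303 38.57342315864225 [-0.1158333   0.08614403 -0.17992902]
[[408.04172242 129.0034642 ]
 [428.79914495 118.16178516]]
```

View pics/m2.png

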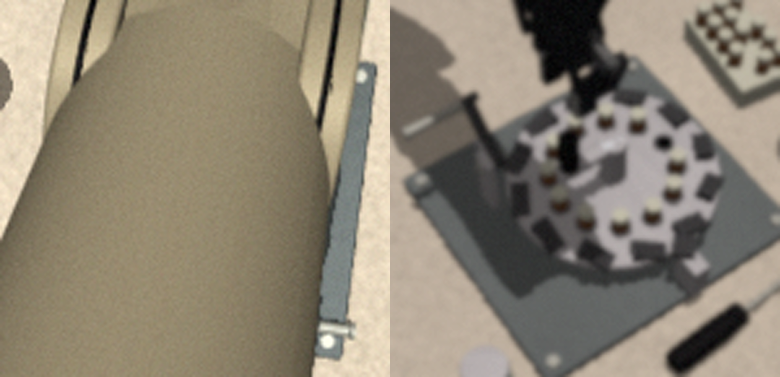

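The pawl is thrown back to its stop, with its pin visible at (405–430,125) where predicted. The knob at (570,150) is free, so I descend and grip it.

Call:
step_arm(commands=[0,0,0,0,0,0,0.45,0,0,3,0,0,0,0.45,0,0,6,0,0,0,0.45,0,0,8,0,0,0,0.45,0,0,9.3,0,0,0,0.45,0,0,9.3,0,0,0,0.45,0,0,9.3,0,0,0,0,0,0,9.3,0,0,0,0,0,0,9.3,0,0,0,0])

```text
clock: 7.3
eef_pos: [617.8, 22.5, 103.5]
tool_rot: [3.14, 0.0, 1.455]
force: [-1.3, -0.1, 3.4]
width: 18.5
gripper_force: 58.7
```

```bash
python3 - <<'E'
from h import *
s=ctrl.read_state();p=toF(s['eef_pos']);print(p,s['tool_rot'][2]-Y-np.pi/2,s['width'],s['force'],s['gripper_force'],np.arctan2(-p[1],-p[0]))
t0=1.593
def Kn(t):return [-50*np.cos(t),-50*np.sin(t),102,t-np.pi/2,0]
ts=np.linspace(t0,0,17)
print(ts[9]);rows(Kn(t0)[:4],[Kn(t) for t in ts[1:10]]+[Kn(ts[9])]);rows(Kn(ts[9])[:4],[Kn(t) for t in ts[10:]]+[Kn(0)]*2)
E
```

```text
[  1.83613274 -50.39976826 103.51191854] 0.021362642895629502 18.54749797676317 [-1.30198137 -0.09368154  3.39441891] 58.69103193283081 1.6072115945091967
0.6969375
[[0.02, -0.5, -0.0, 0, 0, 0.1, 0, 
0.1, -0.99, -0.0, 0, 0, 0.199, 0, 
0.22, -1.47, -0.0, 0, 0, 0.299, 0, 
0.39, -1.94, -0.0, 0, 0, 0.398, 0, 
0.61, -2.39, -0.0, 0, 0, 0.498, 0, 
0.87, -2.81, -0.0, 0, 0, 0.597, 0, 
1.17, -3.21, -0.0, 0, 0, 0.697, 0, 
1.5, -3.57, -0.0, 0, 0, 0.796, 0, 
1.88, -3.9, -0.0, 0, 0, 0.896, 0, 
1.88, -3.9, -0.0, 0, 0, 0.896, 0]]
[[0.02, -0.5, -0.0, 0, 0, 0.1, 0, 
0.1, -0.99, -0.0, 0, 0, 0.199, 0, 
0.22, -1.47, -0.0, 0, 0, 0.299, 0, 
0.39, -1.94, -0.0, 0, 0, 0.398, 0, 
0.61, -2.39, -0.0, 0, 0, 0.498, 0, 
0.87, -2.81, -0.0, 0, 0, 0.597, 0, 
1.17, -3.21, -0.0, 0, 0, 0.697, 0, 
1.17, -3.21, -0.0, 0, 0, 0.697, 0, 
1.17, -3.21, -0.0, 0, 0, 0.697, 0]]
```

Call:
step_arm(commands=[0.02,-0.5,0,0,0,0.1,0,0.1,-0.99,0,0,0,0.199,0,0.22,-1.47,0,0,0,0.299,0,0.39,-1.94,0,0,0,0.398,0,0.61,-2.39,0,0,0,0.498,0,0.87,-2.81,0,0,0,0.597,0,1.17,-3.21,0,0,0,0.697,0,1.5,-3.57,0,0,0,0.796,0,1.88,-3.9,0,0,0,0.896,0,1.88,-3.9,0,0,0,0.896,0])

```text
clock: 8.3
eef_pos: [580.8, 45.8, 103.5]
tool_rot: [3.141, -0.0, 0.557]
force: [-2.6, -1.9, 5.4]
width: 18.6
gripper_force: 59.3
```

Call:
step_arm(commands=[0.02,-0.5,0,0,0,0.1,0,0.1,-0.99,0,0,0,0.199,0,0.22,-1.47,0,0,0,0.299,0,0.39,-1.94,0,0,0,0.398,0,0.61,-2.39,0,0,0,0.498,0,0.87,-2.81,0,0,0,0.597,0,1.17,-3.21,0,0,0,0.697,0,1.17,-3.21,0,0,0,0.697,0,1.17,-3.21,0,0,0,0.697,0])

```text
clock: 9.2
eef_pos: [573.7, 79.2, 103.5]
tool_rot: [3.142, -0.001, -0.138]
force: [-3.0, -1.3, 5.2]
width: 18.4
gripper_force: 60.0
```

```bash
python3 - <<'E'
from h import *
s=ctrl.read_state();p=toF(s['eef_pos']);print(p,s['tool_rot'][2]-Y-np.pi/2,s['width'],s['force'],s['torque'],s['qpos'],np.arctan2(-p[1],-p[0]))
E
```

```text
[-49.57190706  -0.34275228 103.47819785] -1.571710182183579 18.426669890418772 [-2.95872356 -1.33558523  5.24239366] [-0.33701048  0.70945555 -0.12161348] [-0.63923817  0.83613611  0.76729881  1.84558081 -0.8003507   0.80046595
 -1.15240053] 0.006914134246078404
```

```bash
python3 - <<'E'
from h import *
c=[-50,0,102,-np.pi/2]
a=c+[.5]
rows(c,[a,a,a,[-50,0,140,-np.pi/2,.5],[-50,0,185,-np.pi/2,.5]])
b=[-40,-200,220,0];l=lin([-50,0,185,-np.pi/2],b,12,.5)
l=lin([-50,0,185,-np.pi/2],b,12,.5)
rows([-50,0,185,-np.pi/2],l[:10])
rows(l[9][:4],l[10:]+[l[-1]]*3)
E
```

```text
[[0.0, 0.0, -0.0, 0, 0, -0.0, 0.5, 
0.0, 0.0, -0.0, 0, 0, -0.0, 0.5, 
0.0, 0.0, -0.0, 0, 0, -0.0, 0.5, 
0.0, 0.0, -3.8, 0, 0, -0.0, 0.5, 
0.0, 0.0, -8.3, 0, 0, -0.0, 0.5]]
[[0.08, 1.67, -0.29, 0, 0, -0.131, 0.5, 
0.17, 3.33, -0.58, 0, 0, -0.262, 0.5, 
0.25, 5.0, -0.88, 0, 0, -0.393, 0.5, 
0.33, 6.67, -1.17, 0, 0, -0.524, 0.5, 
0.42, 8.33, -1.46, 0, 0, -0.654, 0.5, 
0.5, 10.0, -1.75, 0, 0, -0.785, 0.5, 
0.58, 11.67, -2.04, 0, 0, -0.916, 0.5, 
0.67, 13.33, -2.33, 0, 0, -1.047, 0.5, 
0.75, 15.0, -2.62, 0, 0, -1.178, 0.5, 
0.83, 16.67, -2.92, 0, 0, -1.309, 0.5]]
[[-1.59, 0.51, -0.29, 0, 0, -0.131, 0.5, 
-3.18, 1.02, -0.58, 0, 0, -0.262, 0.5, 
-3.18, 1.02, -0.58, 0, 0, -0.262, 0.5, 
-3.18, 1.02, -0.58, 0, 0, -0.262, 0.5, 
-3.18, 1.02, -0.58, 0, 0, -0.262, 0.5]]
```

Call:
step_arm(commands=[0,0,0,0,0,0,0.5,0,0,0,0,0,0,0.5,0,0,0,0,0,0,0.5,0,0,-4,0,0,0,0.5,0,0,-8.3,0,0,0,0.5])

```text
clock: 9.7
eef_pos: [572.8, 79.7, 185.0]
tool_rot: [3.14, 0.003, -0.138]
force: [1.3, 0.3, -0.2]
width: 42.8
gripper_force: 0.0
```

Call:
step_arm(commands=[0.08,1.67,-0.29,0,0,-0.131,0.5,0.17,3.33,-0.58,0,0,-0.262,0.5,0.25,5.0,-0.88,0,0,-0.393,0.5,0.33,6.67,-1.17,0,0,-0.524,0.5,0.42,8.33,-1.46,0,0,-0.654,0.5,0.5,10.0,-1.75,0,0,-0.785,0.5,0.58,11.67,-2.04,0,0,-0.916,0.5,0.67,13.33,-2.33,0,0,-1.047,0.5,0.75,15.0,-2.62,0,0,-1.178,0.5,0.83,16.67,-2.92,0,0,-1.309,0.5])

```text
clock: 10.7
eef_pos: [559.1, -87.3, 214.7]
tool_rot: [3.141, -0.0, 1.176]
force: [-0.1, 0.0, 0.1]
width: 42.9
gripper_force: 0.0
```

Call:
step_arm(commands=[-1.59,0.51,-0.29,0,0,-0.131,0.5,-3.18,1.02,-0.58,0,0,-0.262,0.5,-3.18,1.02,-0.58,0,0,-0.262,0.5,-3.18,1.02,-0.58,0,0,-0.262,0.5])

```text
clock: 11.1
eef_pos: [556.1, -119.6, 220.3]
tool_rot: [3.141, -0.001, 1.429]
force: [0.5, 0.7, -0.8]
width: 42.8
gripper_force: 0.0
```

```bash
python3 - <<'E'
from h import *
d=grab('top','t3')
cv2.imwrite('pics/c3.png',cv2.convertScaleAbs(cv2.resize(d['image'][125:270,170:320,::-1],None,fx=4,fy=4,interpolation=cv2.INTER_CUBIC),alpha=1.4))
s=ctrl.read_state();print(toF(s['eef_pos']),s['tool_rot'][2]-Y-np.pi/2)
E
```

```text
[ -39.90606547 -198.87022725  220.07084648] -0.0027122351932220568
```

View pics/c3.png

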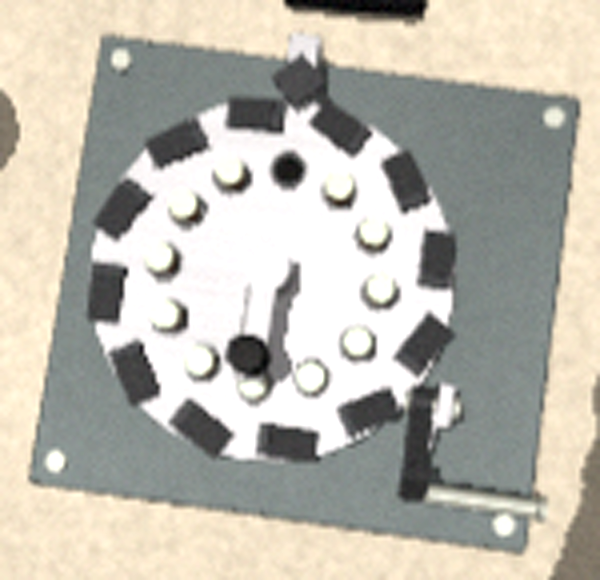

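The empty pocket is now at (289,169), under the pointer. The pawl is thrown back with its pin at (430–545,500).

```bash
python3 - <<'E'
from h import *
d=pickle.load(open('pics/t3.pkl','rb'))
f=lambda L:np.array(L,float)/4-.375+[170,125]
caps=f([(231,174),(186,207),(162,260),(169,316),(202,362),(253,387),(311,377),(358,342),(380,290),(374,234),(338,187)])
print(fit(d,caps,f([(289,169)]),[620,60,0],Y))
def res(p):
    a=p[2]+Y+np.arange(12)*np.pi/6
    P=np.c_[622.9+p[0]+62*np.cos(a),72.7+p[1]+62*np.sin(a),np.r_[42,np.full(11,65)]]
    return (proj(d,P)-np.vstack([f([(289,169)]),caps])).ravel()
# automatic: rotation+scale-free ECC between t0 & t3 mod pocket spacing: blob centroids of caps
im=cv2.resize(d['image'][125:270,170:320],None,fx=4,fy=4,interpolation=cv2.INTER_CUBIC)
for n,t,k in(('t0',1.5926,0),('t3',0,0)):
    D=pickle.load(open(f'pics/{n}.pkl','rb'));g=D['image'].astype(float)
    def rr(p,full=False):
        a=p[2]+Y+np.arange(12)*np.pi/6
        P=np.c_[p[0]+62*np.cos(a),p[1]+62*np.sin(a),np.r_[42,np.full(11,65)]]
        return proj(D,P)
    q=rr([622.9,72.7,t]);c=[]
    for i,(u,v) in enumerate(q):
        u0,v0=int(round(u)),int(round(v));w=g[v0-5:v0+6,u0-5:u0+6]
        m=(255-w.sum(2)/3) if i==0 else np.clip(w.sum(2)/3-w.sum(2).mean()/3,0,None)
        if i==0:m=np.clip(m-m.mean()-20,0,None)
        yy,xx=np.mgrid[v0-5:v0+6,u0-5:u0+6];c.append([(m*xx).sum()/m.sum(),(m*yy).sum()/m.sum()])
    c=np.array(c);h=np.arctan2(*(0,1));
    pa=at_z(D,c[:1],42)[0];F=toF(pa);print(n,'hole frame',F,np.arctan2(F[1],F[0]))
s=f([(318,100),(303,45),(303,80)]);print([toF(at_z(d,[x],60)[0]).round(1) for x in s])
E
```

```text
(array([6.22316385e+02, 7.25718770e+01, 9.78602701e-04]), np.float64(0.43121479053410733))
t0 hole frame [-0.57014972 63.21336885 42.        ] 1.5798155306380393
t3 hole frame [62.99523786  0.52597359 42.        ] 0.008349224305103042
[array([101.4, -11.6,  60. ]), array([131.6,   1.3,  60. ]), array([111.6,  -1.6,  60. ])]
```

Call:
step_arm(commands=[2.2,-2.2,2,0,0,0,0.45,4.4,-4.4,4,0,0,0,0.45,6.6,-6.6,6,0,0,0,0.45,6.6,-6.6,7,0,0,0,0.45,6.6,-6.6,10,0,0,0,0.45,6.6,-6.6,12.7,0,0,0,0.45,6.6,-6.6,12.7,0,0,0,0.45,6.6,-6.6,12.7,0,0,0,0,6.6,-6.6,12.7,0,0,0,0,6.6,-6.6,12.7,0,0,0,0])

```text
clock: 12.15
eef_pos: [500.2, -45.4, 94.4]
tool_rot: [3.14, -0.0, 1.433]
force: [-0.5, -0.3, 0.4]
width: 7.8
gripper_force: 58.4
```

```bash
python3 - <<'E'
from h import *
s=ctrl.read_state();print(toF(s['eef_pos']),s['width'],s['force'],s['gripper_force'])
def P(p): return [-60+61*np.cos(p-.165),-134,72+61*np.sin(p-.165)-19,0,0]
ps=np.linspace(2.6,.03,19)[1:]
rows([-106,-134,93,0],[P(p) for p in ps[:10]]);print(ps[9]);rows(P(ps[9])[:4],[P(p) for p in ps[10:]]+[P(.03)]*2)
E
```

```text
[-105.4141245  -133.75033912   94.40323247] 7.812227202490475 [-0.54036409 -0.2745674   0.37997625] 58.43395471572876
[[0.0, 0.57, -0.58, 0, 0, 0, 0, 
-0.0, 1.26, -1.11, 0, 0, 0, 0, 
-0.0, 2.02, -1.53, 0, 0, 0, 0, 
-0.0, 2.84, -1.84, 0, 0, 0, 0, 
-0.0, 3.69, -2.03, 0, 0, 0, 0, 
-0.0, 4.55, -2.1, 0, 0, 0, 0, 
-0.0, 5.42, -2.04, 0, 0, 0, 0, 
-0.0, 6.27, -1.87, 0, 0, 0, 0, 
-0.0, 7.09, -1.57, 0, 0, 0, 0, 
-0.0, 7.86, -1.16, 0, 0, 0, 0]]
1.1722222222222223
[[0.0, 0.7, 0.52, 0, 0, 0, 0, 
0.0, 1.32, 1.13, 0, 0, 0, 0, 
0.0, 1.85, 1.82, 0, 0, 0, 0, 
0.0, 2.27, 2.58, 0, 0, 0, 0, 
0.0, 2.58, 3.39, 0, 0, 0, 0, 
0.0, 2.77, 4.24, 0, 0, 0, 0, 
0.0, 2.84, 5.11, 0, 0, 0, 0, 
0.0, 2.79, 5.98, 0, 0, 0, 0, 
0.0, 2.79, 5.98, 0, 0, 0, 0, 
0.0, 2.79, 5.98, 0, 0, 0, 0]]
```

Call:
step_arm(commands=[0,0.57,-0.58,0,0,0,0,0,1.26,-1.11,0,0,0,0,0,2.02,-1.53,0,0,0,0,0,2.84,-1.84,0,0,0,0,0,3.69,-2.03,0,0,0,0,0,4.55,-2.1,0,0,0,0,0,5.42,-2.04,0,0,0,0,0,6.27,-1.87,0,0,0,0,0,7.09,-1.57,0,0,0,0,0,7.86,-1.16,0,0,0,0])

```text
clock: 13.15
eef_pos: [577.6, -55.7, 104.2]
tool_rot: [-3.14, -0.001, 1.433]
force: [-2.5, 0.7, -6.6]
width: 8.0
gripper_force: 63.8
```

Call:
step_arm(commands=[0,0.7,0.52,0,0,0,0,0,1.32,1.13,0,0,0,0,0,1.85,1.82,0,0,0,0,0,2.27,2.58,0,0,0,0,0,2.58,3.39,0,0,0,0,0,2.77,4.24,0,0,0,0,0,2.84,5.11,0,0,0,0,0,2.79,5.9,0,0,0,0,0,2.79,5.98,0,0,0,0,0,2.79,5.98,0,0,0,0])

```text
clock: 14.15
eef_pos: [605.9, -61.1, 46.9]
tool_rot: [3.14, -0.0, 1.432]
force: [-5.5, 2.3, 17.8]
width: 7.4
gripper_force: 71.1
```

Call:
step_arm(commands=[0,0,0,0,0,0,0.45,0,0,0,0,0,0,0.45,0,0,0,0,0,0,0.45,0,0,-4,0,0,0,0.45,0,0,-8,0,0,0,0.45,0,0,-12,0,0,0,0.45,-3,0,-15,0,0,0,0.45,-6,-2,-17,0,0,0,0.45,-6.6,-4,-17,0,0,0,0.45,-6.6,-4,-17,0,0,0,0.45])

```text
clock: 15.15
eef_pos: [554.0, -122.6, 215.8]
tool_rot: [-3.141, 0.001, 1.428]
force: [-0.1, -0.6, -0.5]
width: 38.3
gripper_force: 0.0
```

```bash
python3 - <<'E'
from h import *
d=grab('top','t4');g=grab('scene','s4')
a=cv2.resize(d['image'][125:270,170:320,::-1],None,fx=2.6,fy=2.6,interpolation=cv2.INTER_CUBIC)
b=cv2.resize(g['image'][140:285,175:325,::-1],None,fx=2.6,fy=2.6,interpolation=cv2.INTER_CUBIC)
cv2.imwrite('pics/m4.png',cv2.convertScaleAbs(np.hstack([a,b]),alpha=1.4))
s=ctrl.read_state();print(toF(s['eef_pos']))
# depth along pin, before/after
a=pickle.load(open('pics/t0.pkl','rb'))
for D in(a,d):
    q=proj(D,[toW((0,y,67)) for y in range(-150,-110,5)]);
    print([max(toF(w)[2] for w in depth(D,[(u,v+k) for k in(-1,0,1)])).round(1) for u,v in q])
    g=D['image'].astype(float).sum(2)
    # pin row centre
    out=[]
    for u,v in q:
        c=g[int(v)-4:int(v)+6,int(round(u))];w=np.clip(c-np.median(c)-20,0,None);out.append(round(((w*np.arange(len(c))).sum()/w.sum())+int(v)-4-v,2))
    print(out)
E
```

```text
[ -39.08003478 -200.08014158  215.00359202]
[np.float64(67.7), np.float64(66.7), np.float64(69.1), np.float64(68.5), np.float64(67.3), np.float64(865.1), np.float64(67.6), np.float64(67.3)]
[np.float64(-0.35), np.float64(-0.29), np.float64(-0.31), np.float64(-0.44), np.float64(-0.35), np.float64(-0.34), np.float64(-0.45), np.float64(-0.37)]
[np.float64(75.6), np.float64(76.5), np.float64(79.8), np.float64(76.5), np.float64(76.1), np.float64(75.9), np.float64(76.9), np.float64(74.2)]
[np.float64(-1.21), np.float64(-1.19), np.float64(-1.08), np.float64(-1.22), np.float64(-1.27), np.float64(-1.1), np.float64(-1.26), np.float64(-1.27)]
```

View pics/m4.png

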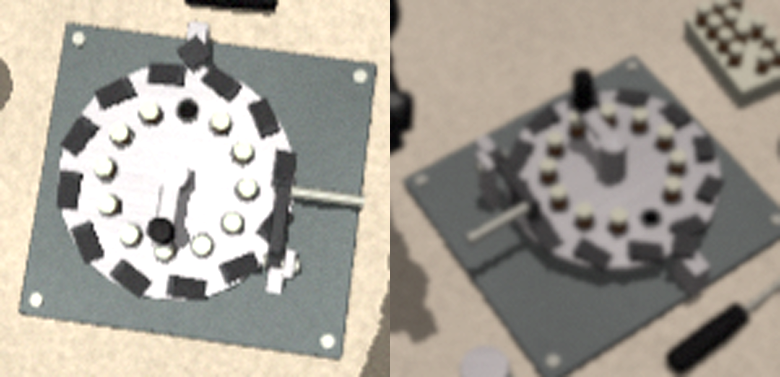

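The pawl is down but its pin sits about 9 mm higher than when seated, so it is lying on a tooth. I'll check the carousel angle.

```bash
cat >> h.py <<'E'
def ang(D,t0):
    g=D['image'].astype(np.float32).mean(2)
    def sc(t,ox,oy):
        a=t+Y+np.arange(12)*np.pi/6;P=np.c_[O[0]+ox+62*np.cos(a),O[1]+oy+62*np.sin(a),np.r_[42,np.full(11,65)]]
        return proj(D,P)
    q=sc(t0,0,0);c=[]
    for i,(u,v) in enumerate(q):
        w=cv2.getRectSubPix(g,(11,11),(float(u),float(v)))
        w=cv2.resize(w,(88,88),interpolation=cv2.INTER_CUBIC)
        m=(w<(w.min()+w.max())/2) if i==0 else (w>(np.median(w)+w.max())/2)
        n,l,st,ce=cv2.connectedComponentsWithStats(m.astype(np.uint8))
        j=1+np.argmin(np.hypot(*(ce[1:]-43.5).T)-.0*st[1:,4]);c.append([u+(ce[j][0]-43.5)/8,v+(ce[j][1]-43.5)/8])
    c=np.array(c)
    r=least_squares(lambda p:(sc(*p)-c).ravel(),[t0,0,0],loss='soft_l1',f_scale=.3)
    F=toF(at_z(D,c[:1],42)[0]);return r.x.round(4),np.sqrt(np.mean((sc(*r.x)-c)**2)).round(3),np.arctan2(F[1],F[0]).round(4)
E
python3 - <<'E'
from h import *
L=lambda n:pickle.load(open(f'pics/{n}.pkl','rb'))
for n,t in(('t0',1.59),('t3',0),('t4',0)):print(n,ang(L(n),t))
cs=[L(n)['image'][125:270,170:320,::-1][20:100,5:125] for n in('t3','t4')]
cv2.imwrite('pics/m5.png',cv2.convertScaleAbs(np.vstack([cv2.resize(x,None,fx=5,fy=3.7,interpolation=cv2.INTER_CUBIC) for x in cs]),alpha=1.1))
for D in (L('t3'),L('t4')):
    q=proj(D,[toW((62,0,42)),toW((95,0,60))]);print((q-[170,125]+.375)*4)
# green/plate yaw recheck with t4 screws
d=L('t4');f=lambda x:np.array(x,float)/2.6-.31+[170,125]
print([toF(at_z(d,[f(p)],12)[0]).round(1) for p in((78,39),(360,76),(36,300),(327,341))])
E
```

```text
t0 (array([1.5949, 1.4427, 1.0845]), np.float64(0.803), np.float64(1.5819))
t3 (array([-0.0055,  1.3721,  1.1067]), np.float64(0.348), np.float64(0.0106))
t4 (array([-0.0093,  1.544 ,  1.1682]), np.float64(0.38), np.float64(0.0079))
[[288.96038238 171.34916952]
 [295.98829286 108.17792275]]
[[288.96038238 171.34916952]
 [295.98829286 108.17792275]]
[array([120.3, 112.2,  12. ]), array([ 121.6, -149. ,   12. ]), array([-120.2,  111. ,   12. ]), array([-119.1, -149.4,   12. ])]
```

The pocket reads about -0.01 from one measurement. The start pose also reads 0.02 high if it was exactly three pitches, and the hand turned 1.600 rad against 1.571. So the carousel is about 0.028 too far back and the pawl is on the tooth top. I'll regrip the knob and turn it slightly forward until the pawl drops in.

```bash
python3 - <<'E'
from h import *
h=np.pi/2
a=[-40,-200,215,0];b=[-50,-.3,190,-h];l=lin(a,b,12,.45)
rows(a,l[:10]);rows(l[9][:4],l[10:]+[b+[.45]]*3)
E
```

```text
[[1.66, -0.08, 0.21, 0, 0, 0.131, 0.45, 
3.33, -0.17, 0.42, 0, 0, 0.262, 0.45, 
4.99, -0.25, 0.62, 0, 0, 0.393, 0.45, 
6.66, -0.33, 0.83, 0, 0, 0.524, 0.45, 
8.32, -0.42, 1.04, 0, 0, 0.654, 0.45, 
9.98, -0.5, 1.25, 0, 0, 0.785, 0.45, 
11.65, -0.58, 1.46, 0, 0, 0.916, 0.45, 
13.31, -0.67, 1.67, 0, 0, 1.047, 0.45, 
14.98, -0.75, 1.88, 0, 0, 1.178, 0.45, 
16.64, -0.83, 2.08, 0, 0, 1.309, 0.45]]
[[0.35, -1.63, 0.21, 0, 0, 0.131, 0.45, 
0.7, -3.26, 0.42, 0, 0, 0.262, 0.45, 
0.7, -3.26, 0.42, 0, 0, 0.262, 0.45, 
0.7, -3.26, 0.42, 0, 0, 0.262, 0.45, 
0.7, -3.26, 0.42, 0, 0, 0.262, 0.45]]
```

Call:
step_arm(commands=[1.66,-0.08,0.21,0,0,0.131,0.45,3.33,-0.17,0.42,0,0,0.262,0.45,4.99,-0.25,0.62,0,0,0.393,0.45,6.66,-0.33,0.83,0,0,0.524,0.45,8.32,-0.42,1.04,0,0,0.654,0.45,9.98,-0.5,1.25,0,0,0.785,0.45,11.65,-0.58,1.46,0,0,0.916,0.45,13.31,-0.67,1.67,0,0,1.047,0.45,14.98,-0.75,1.88,0,0,1.178,0.45,16.64,-0.83,2.08,0,0,1.309,0.45])

```text
clock: 16.25
eef_pos: [572.0, 47.8, 193.3]
tool_rot: [3.141, 0.0, 0.121]
force: [0.7, 0.0, -0.2]
width: 38.5
gripper_force: 0.0
```

Call:
step_arm(commands=[0.35,-1.63,0.21,0,0,0.131,0.45,0.7,-3.26,0.42,0,0,0.262,0.45,0.7,-3.26,0.42,0,0,0.262,0.45,0.7,-3.26,0.42,0,0,0.262,0.45])

```text
clock: 16.65
eef_pos: [574.3, 79.4, 189.4]
tool_rot: [3.14, 0.0, -0.133]
force: [0.5, -0.9, 0.1]
width: 38.3
gripper_force: 0.0
```

Call:
step_arm(commands=[0,0,3,0,0,0,0.45,0,0,6,0,0,0,0.45,0,0,8,0,0,0,0.45,0,0,8.8,0,0,0,0.45,0,0,8.8,0,0,0,0.45,0,0,8.8,0,0,0,0,0,0,8.8,0,0,0,0,0,0,8.8,0,0,0,0])

```text
clock: 17.45
eef_pos: [575.1, 78.8, 103.4]
tool_rot: [-3.141, -0.002, -0.138]
force: [0.2, -0.8, 4.8]
width: 18.6
gripper_force: 58.8
```

```bash
python3 - <<'E'
from h import *
s=ctrl.read_state();p=toF(s['eef_pos']);print(p,s['tool_rot'][2]-Y-np.pi/2,s['width'],s['force'],np.arctan2(-p[1],-p[0]))
c=[-50,-.3,102,-np.pi/2]
K=lambda t:[-50*np.cos(t),-50*np.sin(t),102,t-np.pi/2,0]
rows(c,[K(.006+k) for k in(.01,.02,.03)])
E
```

```text
[-48.21058617  -0.49381936 103.4311396 ] -1.5712558170208837 18.626125764384774 [ 0.19259234 -0.75405941  4.80331888] 0.010242607056239618
[[0.0, 0.05, -0.0, 0, 0, -0.016, 0, 
0.0, 0.1, -0.0, 0, 0, -0.026, 0, 
0.0, 0.15, -0.0, 0, 0, -0.036, 0]]
```

Call:
step_arm(commands=[0,0.05,0,0,0,-0.01,0,0,0.1,0,0,0,-0.02,0,0,0.14,0,0,0,-0.028,0,0,0.14,0,0,0,-0.028,0,0,0.14,0,0,0,-0.028,0])

```text
clock: 17.95
eef_pos: [574.9, 77.7, 103.4]
tool_rot: [-3.141, -0.002, -0.11]
force: [-0.4, -0.0, 6.7]
width: 19.1
gripper_force: 59.0
```

```bash
cat >> h.py <<'E'
def pin(D):
    q=proj(D,[toW((0,y,67)) for y in range(-150,-110,5)])
    z=[max(toF(w)[2] for w in depth(D,[(u,v+k) for k in(-1,0,1)])) for u,v in q];return np.median(z)
E
python3 - <<'E'
from h import *
s=ctrl.read_state();p=toF(s['eef_pos']);print(p,s['tool_rot'][2]-Y-np.pi/2,s['width'],s['force'],np.arctan2(-p[1],-p[0]))
d=grab('top','t5');print(pin(d));g=grab('scene','s5')
cv2.imwrite('pics/m6.png',cv2.convertScaleAbs(np.hstack([cv2.resize(x['image'][a:a+145,b:b+150,::-1],None,fx=2.6,fy=2.6,interpolation=cv2.INTER_CUBIC) for x,a,b in((d,125,170),(g,140,175))]),alpha=1.4))
q=proj(g,[toW(p) for p in((0,-156,62),(0,-156,70.6))]);print((q-[175,140])*2.6+[390,0])
E
```

```text
[-48.20083183  -1.65107579 103.41253499] -1.5432057501479037 19.113207865257646 [-0.35714034 -0.03614241  6.67458574] 0.03424070552014724
67.70352222862807
[[472.20168163 238.57774613]
 [471.22984728 233.56464263]]
```

View pics/m6.png

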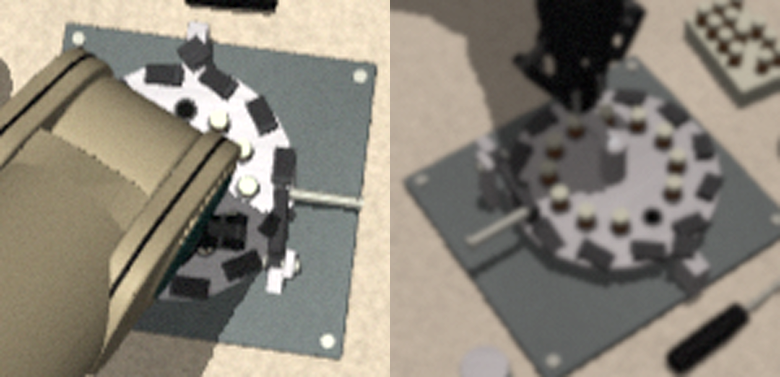

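The pawl has dropped: the pin top is at 67.7, as at the start. I release and retract.

Call:
step_arm(commands=[0,0.14,0,0,0,-0.028,0.5,0,0.14,0,0,0,-0.028,0.5,0,0.14,0,0,0,-0.028,0.5,0,0.14,-4,0,0,-0.028,0.5,0,0.14,-8.5,0,0,-0.028,0.5,0,4,-11,0,0,-0.028,0.5,0,8,-12,0,0,-0.028,0.5,0,12,-12,0,0,-0.028,0.5,0,16,-12,0,0,-0.028,0.5,0,20,-12,0,0,-0.028,0.5])

```text
clock: 19.05
eef_pos: [551.5, -122.2, 222.1]
tool_rot: [-3.141, -0.0, -0.082]
force: [1.0, 0.8, 0.4]
width: 42.9
gripper_force: 0.0
```

Call:
step_arm(commands=[0,2,0,0,0,0,0.5,0,2,0,0,0,0,0.5,0,2,0,0,0,0,0.5])

```text
clock: 19.35
eef_pos: [550.2, -140.5, 221.8]
tool_rot: [-3.141, 0.0, -0.083]
force: [-0.2, 0.7, -0.5]
width: 42.8
gripper_force: 0.0
```

```bash
python3 - <<'E'
from h import *
d=grab('top','t6');print(pin(d),ang(d,0),ang(pickle.load(open('pics/t4.pkl','rb')),0))
g=grab('scene','s6')
cv2.imwrite('pics/m7.png',cv2.convertScaleAbs(cv2.resize(d['image'][125:270,170:320,::-1],None,fx=4,fy=4,interpolation=cv2.INTER_CUBIC),alpha=1.4))
E
```

```text
66.82431003854134 (array([0.0229, 1.3519, 1.2021]), np.float64(0.46), np.float64(0.0367)) (array([-0.0093,  1.544 ,  1.1682]), np.float64(0.38), np.float64(0.0079))
```

View pics/m7.png

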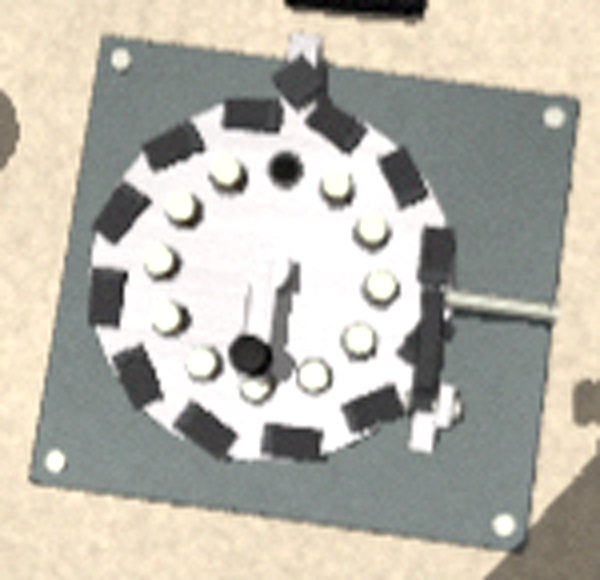

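The pawl is seated and the tooth pattern matches the locked start state exactly. The angle is bracketed to about -0.017 to +0.007 rad, so I hand in.

```bash
python3 -c "
from cell import ctrl
print(ctrl.finish_job())"
```

```text
the job is handed in; nothing more can be done
None
```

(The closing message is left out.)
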